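Bolt the sample rack into the tube mixer

ROBOT

A 6-joint arm with a two-finger parallel gripper is mounted at the origin on the work surface. World frame = base frame: x ahead of the robot, y to its left, z up, the work surface at z = 0. Lengths are in m, angles in degrees, forces in N, time in s.
With the tool pointing down it reaches from about 0.4 to 0.825 m from the base axis. Payload 7 kg.
Tool frame: the origin (TCP) lies midway between the tips of the shut fingers; the grasp point (between the pads) lies 19 mm behind it (r.grip_point_offset is the z of the grasp point in the tool frame, in m); z points along the fingers, y is the line along which they close (so a half turn about z gives the same grasp; the last joint's range is limited). The gripper opens to 88 mm and grips with 3 to 60 N. Pads are 19 mm wide; open, the fingers measure 130 mm over their backs; the gripper's body (78 mm by 193 mm) begins 47 mm behind the grasp point.
Start: joints at [-50.644, 20.546, 0.682, 0, -70.136, -16.507], TCP at [0.262, -0.622, 0.227] pointing down, gripper open.
Joint ranges: [-176.03, 176.03], [-82.01, 121.73], [-58.28, 71.71], [-173.87, 95.51], [-174.79, -0.11], [-173.66, 173.66]. Speed limits (degrees/s): [136.94, 136.94, 172.46, 180, 180, 180].

INTERFACE

Orientations are given as [roll, pitch, yaw] about the fixed x, y, z axes, in that order (R = Rz(yaw) Ry(pitch) Rx(roll)).
In Python, from plant import r, viewer, recognise, outline_of, pinpoint gives the robot as it stands.
- The arm moves only by the tool move_arm, never from a script. Its argument "targets" is a list of rows, each a list of 2 entries, a list of its own where there are three numbers: the shift along the tool's x, y, z in cm, then the turn, a rotation vector about the tool's x, y, z in rad. A call has 1 to 5 rows; each row is the pose to reach, as a shift and turn from the pose commanded when the call began, along the tool's axes at that moment; what a row does not reach only later rows make up. A row lasts 1/8 s, in which the tool goes at most 62.5 mm and 10.7 degrees, less where a joint would pass 70% of its speed; a pose out of reach is approached as far as the arm can. A call with a gripper value outside its range is refused whole. "jaw" is the finger opening in cm, from 0 to 8.76, set as the call begins (left out, the last holds). The fingers move at their own pace and stop on an object; "squeeze" is the grip in N (left out, the last holds). Time passes only in rows, so rows that repeat a pose let the fingers close. It gives the time, the measured TCP pose, the force, the opening and the grip force at its end, in the units of the state.
- r.get_state(): the state, without advancing time (a new reading comes with each control period).
- viewer.capture(name): name is "scene" or "top" or "wrist"; returns a dict with "image" (384x512x3 uint8, blue, green, red), "intrinsics" (3x3 intrinsics, pixels), "camera_from_world" (4x4, takes a point from world to camera coordinates). Camera axes: x right, y up, looking along -z (the intrinsics and any distortion apply to the point x, -y, -z); pixel columns grow to the right and rows downward; lengths in m; the calibration is good to about 2 mm. A picture is of the moment at which its call begins. There is no depth.
- r.close_job(): hands the job in; it is judged then, once.
Trained networks look in the newest picture that a camera, given by its name, has taken for a name from the list of things; names that differ only in an ending like _2 or _b are one class to them, and where a whole thing is asked for, a point or a joint stands for the part that bears it (a point fixed in the world has none). Each returns a list of dicts, best first, with "score" (0 to 1); they miss things now and then, are a little off and sometimes report something else, mostly with a low value. They report only what shows in the picture. A call takes as long as a camera call.
- recognise(label, camera): "box" ([left, top, right, bottom] in pixels, round what is visible of it).
- outline_of(label, camera): "mask" (384x512 bool, what is visible of it) and "box" ([left, top, right, bottom] in pixels, round what is visible of it).
- pinpoint(label, camera): "location" ([row, column] in pixels: a listed point, or the origin of a listed thing).
The state is a dict: "time_s": time; "joints": joint angles; "qd": joint speeds; "joint_torque": joint torques, N m; "tcp_pos": TCP position; "eef_rot": TCP orientation; "contact_force": force on the tool from outside, world axes, zero at the start; "moment": the same for the moment, N m; "gripper_width": finger opening in m; "gripper_force": force on a finger pad.
Only numpy, scipy, OpenCV 4.12 (cv2) and the standard library are available. Lean on these libraries where they do the work, as an engineer would, in place of code of your own. Each camera call takes 0.05 s, during which the arm holds its last target. There are 200 camera calls.

TASK

The rack of blood tubes already stands in the mixer's dock; lock it in. With the fingertips, push the red knob along its L-shaped slot to the corner, which drives the steel bolt into the rack's catch, then push it round the corner and fully home at the end of the short leg, beside the green dot. Only push the knob, never grip it between the fingers, and leave the rack and everything else on the bench where it stands.

Things in the scene. Friction and masses are not known exactly. Their poses are not given: they have to be found in the camera images.
- dock: rack dock of a tube mixer, fixed: white, 170 x 275 mm (its x, y), origin at its centre on the bench, yaw within 0.5 rad of square. Aluminium cover over dock x -80 to 80, y -135 to 30 mm, upper face 90 mm above the bench, with an L-shaped slot 15 mm wide: long leg along dock +y, short leg along dock +x; green dot 40 mm past the short leg's end. Towards +y: pocket, floor at 50 mm, with the rack
- slot_start (a point): start of the slot's long leg, on the upper face of the cover (90 mm above the bench): where the knob's axis is when joint bolt is 0; dock frame (-20, -85, 90) mm
- slot_corner (a point): corner of the L, on the upper face of the cover: where the knob's axis is when bolt is 0.06 and knob is 0; 60 mm from slot_start along dock +y; dock frame (-20, -25, 90) mm
- slot_end (a point): end of the slot's short leg, on the upper face of the cover: where the knob's axis is when locked; 35 mm from slot_corner along dock +x; dock frame (15, -25, 90) mm
- knob_top (a point): centre of the top of the red knob, 130 mm above the bench: a block 30 x 30 mm, faces square to the dock axes, corners cut 2 mm, reaching from 10 to 40 mm above the cover, on a 10 mm pin in the slot (2.5 mm play each side). It cannot turn or lift, slides against about 2 N of friction plus light damping, has no spring, stays where it is left
- bolt (a joint): travel of knob and bolt along the slot's long leg (dock +y), m: 0 at slot_start, 0.06 at the corner (hard stop). It starts between 0 and 0.02. The pin can turn into the short leg only when this is above about 0.057, and once there the bolt cannot come back
- knob (a joint): travel of the knob along the slot's short leg (dock +x), m: 0 in the long leg, 0.035 at the end of the short leg (hard stop): locked
- rack: white sample rack 130 x 56 x 60 mm with eight capped blood tubes, loose in the dock pocket; origin at the centre of its underside, caps up to 148 mm above the bench. Its near face is 86 mm from slot_corner; its steel catch for the bolt reaches 20 mm nearer, top 86 mm above the bench (below the cover). Leave it there
- bottle: bystander: amber bottle, 40 mm across, 85 mm tall, origin at the centre of its underside, loose, beyond the dock (dock +x side)
- jar: bystander: white jar with a blue lid, 48 mm across, 55 mm tall, origin under its centre, loose, beyond the dock (dock +x side)
- stopper: bystander: small red stopper, 22 mm across, 20 mm tall, origin under its centre, loose, standing on the bench on the dock's -x side
- beaker: bystander: glass beaker, 70 mm across, 90 mm tall, origin under its centre, loose, at the right
- tipbox: bystander: blue pipette-tip box with a clear lid, 120 x 85 x 65 mm, origin under its centre, loose, at one side of the bench
- woodrack: bystander: wooden rack of empty tubes, 200 x 60 mm, 110 mm tall, origin under its centre, loose, at one side of the bench

How it is judged:
By the outcome, as a careful person would: the job done as asked, in the order asked, and still so for the second after the job is handed in, with the robot touching nothing.
It also fails if it takes over 40 s, if anything falls off the work surface, if the arm or the gripper's body presses on something with over 40 N, if the wrist force passes 120 N, or if a joint passes its speed limit or range.

## Working session

There is one attempt and no reset: what is moved stays moved. The work goes in short steps, Python scripts to look and compute and a tool call to move; the robot and the scene stay as the last step left them, time stands still between calls to the robot, and variables do not carry over. Pictures are saved under pics/ and viewed, at most 10 in all, crops included, and the job is handed in when it is done.

Besides the shell and the picture viewer there is one more tool, called after "Emit:" as name(argument=value, ...) on one line, values as JSON. move_arm: Moves the arm, as the interface text tells. Its arguments: {"type":"object","properties":{"targets":{"type":"array","items":{"type":"array"}},"jaw":{"type":"number"},"squeeze":{"type":"number"}},"required":["targets"]}

```bash
mkdir -p pics; cat > h.py <<'E'
import numpy as np, cv2
from plant import r, viewer, recognise, outline_of, pinpoint
def ray(c,px):
    K=np.array(c["intrinsics"]);T=np.array(c["camera_from_world"])
    d=np.linalg.inv(K)@[px[1],px[0],1]; d=np.array([d[0],-d[1],-d[2]])
    return -T[:3,:3].T@T[:3,3], T[:3,:3].T@d
def onz(c,px,z):
    o,d=ray(c,px); return o+d*(z-o[2])/d[2]
E
python3 - <<'E'
from h import *
Z=dict(dock=0,slot_start=.09,slot_corner=.09,slot_end=.09,knob_top=.13,rack=.05,bottle=0,jar=0,stopper=0)
ims=[]
for cam in("scene","top"):
    c=viewer.capture(cam);ims.append(c["image"])
    cv2.imwrite(f"pics/{cam}0.png",c["image"])
    for n,z in Z.items():
        for p in pinpoint(n,cam)[:2]:
            print(cam,n,round(p["score"],2),np.round(p["location"]),np.round(onz(c,p["location"],z),3))
s=r.get_state();print(s["time_s"],s["tcp_pos"],s["eef_rot"])
E
```

```text
scene dock 0.78 [209. 262.] [ 0.556 -0.004  0.   ]
scene slot_start 0.82 [185. 232.] [ 0.572 -0.092  0.09 ]
scene slot_corner 0.64 [251. 278.] [0.708 0.113 0.09 ]
scene slot_end 0.6 [200. 254.] [ 0.59  -0.013  0.09 ]
scene knob_top 0.68 [183. 234.] [ 0.588 -0.074  0.13 ]
scene rack 0.81 [206. 296.] [0.534 0.094 0.05 ]
scene bottle 0.7 [259. 242.] [0.727 0.016 0.   ]
scene bottle 0.15 [212. 263.] [0.565 0.004 0.   ]
scene stopper 0.5 [254. 242.] [0.715 0.009 0.   ]
top slot_start 0.63 [180. 289.] [ 0.59  -0.086  0.09 ]
top slot_start 0.25 [142. 253.] [0.703 0.023 0.09 ]
top slot_corner 0.94 [189. 268.] [ 0.564 -0.023  0.09 ]
top slot_end 0.91 [178. 264.] [ 0.594 -0.012  0.09 ]
top knob_top 0.43 [181. 289.] [ 0.583 -0.083  0.13 ]
top bottle 0.55 [142. 254.] [0.718 0.022 0.   ]
top jar 0.48 [158. 227.] [0.668 0.108 0.   ]
top stopper 0.38 [226. 271.] [ 0.452 -0.033  0.   ]
top stopper 0.24 [161. 227.] [0.659 0.106 0.   ]
1.0 [ 0.26206853 -0.62203243  0.22658802] [-1.79999610e+02 -1.93568969e-03 -1.57150900e+02]
```

View pics/top0.png

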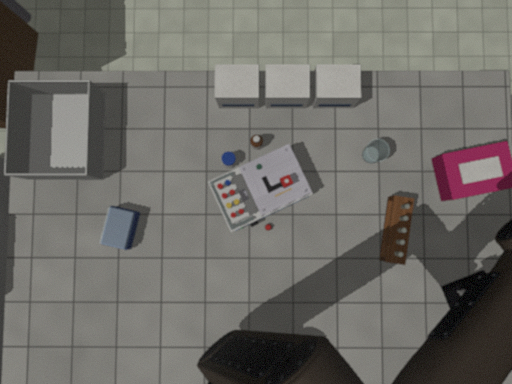

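View pics/scene0.png

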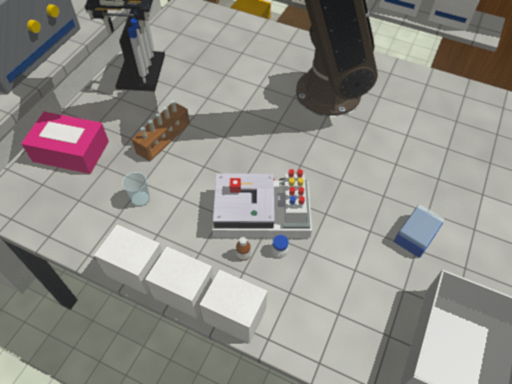

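The top view shows the dock at about (262,188), yaw about 22°, with the knob at (286,181), the slot's black L to its left and the rack on the left at +y. The scene view agrees, with the knob at (235,184). The tool axes nearly match the dock already: tool x is dock -x and tool y is dock +y. I'll move to a hover behind the knob with the fingers shut.

Emit:
move_arm(targets=[[[-10,6.2,0],[0,0,0]],[[-15,9.3,0],[0,0,0]],[[-20,12.4,0],[0,0,0]],[[-25,15.5,0],[0,0,0]],[[-30,18.6,0],[0,0,0]]], jaw=0, squeeze=20)

```text
time_s: 1.62
tcp_pos: [0.4439, -0.3655, 0.2269]
eef_rot: [-180.0, 0.0, -157.2]
contact_force: [1.2, -0.2, 0.1]
gripper_width: 0.0433
gripper_force: 0.0
```

Emit:
move_arm(targets=[[[-5,3.1,0],[0,0,0]],[[-10,6.2,0],[0,0,0]],[[-15,9.3,0],[0,0,0]],[[-20.5,12.5,0],[0,0,0]],[[-20.5,12.5,0],[0,0,0]]])

```text
time_s: 2.25
tcp_pos: [0.5854, -0.1691, 0.2262]
eef_rot: [180.0, 0.0, -156.9]
contact_force: [-0.1, -0.3, -0.2]
gripper_width: 0.0009
gripper_force: 0.0
```

```bash
python3 - <<'E'
from h import *
Z=dict(slot_start=.09,slot_corner=.09,slot_end=.09,knob_top=.13,stopper=0)
for cam in("wrist","top"):
    c=viewer.capture(cam)
    cv2.imwrite(f"pics/{cam}1.png",c["image"])
    for n,z in Z.items():
        for p in pinpoint(n,cam)[:1]:
            print(cam,n,round(p["score"],2),np.round(p["location"]),np.round(onz(c,p["location"],z),4))
s=r.get_state();print(s["time_s"],s["tcp_pos"],s["eef_rot"],s["gripper_width"])
E
```

```text
wrist slot_start 0.64 [211. 326.] [ 0.5862 -0.0833  0.09  ]
wrist slot_corner 0.8 [211. 380.] [ 0.5626 -0.0268  0.09  ]
wrist slot_end 0.77 [238. 378.] [ 0.5932 -0.013   0.09  ]
wrist stopper 0.86 [118. 395.] [ 0.4514 -0.0226  0.    ]
top slot_start 0.55 [181. 289.] [ 0.5849 -0.0858  0.09  ]
top slot_corner 0.74 [191. 270.] [ 0.5558 -0.029   0.09  ]
top knob_top 0.58 [181. 283.] [ 0.5816 -0.0663  0.13  ]
2.85 [ 0.5830564  -0.17280028  0.226701  ] [-1.79997631e+02  1.15965043e-02 -1.57192831e+02] 0.00045846653352731183
```

View pics/wrist1.png

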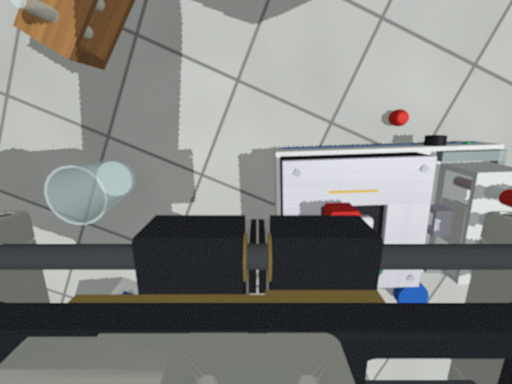

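The wrist view shows the cover nearly square to the image, so tool yaw is about the dock yaw. The knob's -y edge is near (323,211) and the stopper at (399,117) is well clear. The TCP sits at about dock (-58,-168) mm. I'll shift +38 mm in dock x and descend to tip height 107 mm behind the knob.

Emit:
move_arm(targets=[[[-3.8,1,0],[0,0,0]],[[-3.8,1.2,4],[0,0,0]],[[-3.8,1.2,8],[0,0,0]],[[-3.8,1.2,12],[0,0,0]],[[-3.8,1.2,12],[0,0,0]]])

```text
time_s: 3.48
tcp_pos: [0.6113, -0.1466, 0.1035]
eef_rot: [179.9, -0.3, -157.2]
contact_force: [-0.3, -0.2, 0.7]
gripper_width: 0.0004
gripper_force: 0.0
```

```bash
python3 - <<'E'
from h import *
c=viewer.capture("wrist"); cv2.imwrite("pics/wrist2.png",c["image"])
s=r.get_state();print(s["time_s"],s["tcp_pos"],s["eef_rot"],s["contact_force"])
for n in("slot_corner","slot_end","knob_top"):
    for p in pinpoint(n,"wrist")[:1]: print(n,p["score"],p["location"],onz(c,p["location"],.13 if n=="knob_top" else .09))
E
```

```text
3.525 [ 0.61308022 -0.14679128  0.10606646] [ 1.79971794e+02 -1.44213296e-01 -1.57144621e+02] [-0.09262563  0.40811916  1.41840781]
slot_corner 0.88 [224.7, 447.8] [ 0.56196959 -0.0279613   0.09      ]
slot_end 0.92 [269.9, 438.2] [ 0.5937452  -0.01532683  0.09      ]
knob_top 0.72 [258.7, 400.6] [ 0.58495476 -0.07440713  0.13      ]
```

View pics/wrist2.png

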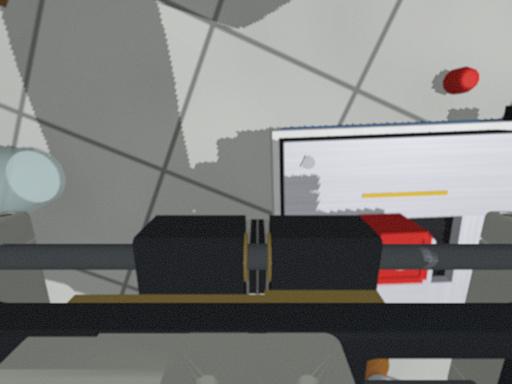

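The wrist view shows the knob at (400,250), directly +y of the fingers and centred within 2 mm. By calculation, contact comes at about 41 mm and the corner at about 93 mm.

Emit:
move_arm(targets=[[[0,2,0],[0,0,0]],[[0,3.5,0],[0,0,0]],[[0,4.2,0],[0,0,0]],[[0,4.9,0],[0,0,0]],[[0,5.6,0],[0,0,0]]])

```text
time_s: 4.3
tcp_pos: [0.592, -0.0949, 0.107]
eef_rot: [-180.0, 0.0, -157.1]
contact_force: [1.1, -3.5, 2.2]
gripper_width: 0.0006
gripper_force: 1.3
```

Emit:
move_arm(targets=[[[0,0.7,0],[0,0,0]],[[0,1.4,0],[0,0,0]],[[0,2.1,0],[0,0,0]],[[0,2.8,0],[0,0,0]],[[0,2.8,0],[0,0,0]]])

```text
time_s: 4.92
tcp_pos: [0.5807, -0.0684, 0.1064]
eef_rot: [180.0, 0.0, -157.1]
contact_force: [-0.2, -0.2, 0.1]
gripper_width: 0.0011
gripper_force: 0.0
```

Emit:
move_arm(targets=[[[0,0.3,0],[0,0,0]],[[0,0.6,0],[0,0,0]],[[0,0.8,0],[0,0,0]],[[0,0.9,0],[0,0,0]],[[0,0.9,0],[0,0,0]]])

```text
time_s: 5.55
tcp_pos: [0.5774, -0.0608, 0.1065]
eef_rot: [180.0, -0.0, -157.1]
contact_force: [-0.3, -1.9, -0.5]
gripper_width: 0.0003
gripper_force: 0.6
```

Emit:
move_arm(targets=[[[0,0.2,0],[0,0,0]],[[0,0.3,0],[0,0,0]],[[0,0.4,0],[0,0,0]],[[0,0.4,0],[0,0,0]]])

```text
time_s: 6.05
tcp_pos: [0.5759, -0.0571, 0.1065]
eef_rot: [180.0, -0.0, -157.1]
contact_force: [-0.2, -1.5, -0.4]
gripper_width: 0.0002
gripper_force: 0.7
```

Emit:
move_arm(targets=[[[0,0.1,0],[0,0,0]],[[0,0.2,0],[0,0,0]],[[0,0.3,0],[0,0,0]],[[0,0.3,0],[0,0,0]]])

```text
time_s: 6.55
tcp_pos: [0.5753, -0.0557, 0.1068]
eef_rot: [-179.9, -0.0, -157.1]
contact_force: [2.5, -10.1, -2.1]
gripper_width: 0.0004
gripper_force: 5.0
```

The force of 10 N shows the knob at the corner stop. Next I back off, go round to the -x side and come alongside the knob.

Emit:
move_arm(targets=[[[0,-2,0],[0,0,0]],[[2.5,-2.5,0],[0,0,0]],[[4.8,-2,0],[0,0,0]],[[4.8,1,0],[0,0,0]],[[4.8,3.0,0],[0,0,0]]])

```text
time_s: 7.18
tcp_pos: [0.5189, -0.0451, 0.1068]
eef_rot: [180.0, 0.1, -157.2]
contact_force: [-0.0, 0.4, -0.1]
gripper_width: 0.0005
gripper_force: 0.0
```

```bash
python3 - <<'E'
from h import *
c=viewer.capture("wrist"); cv2.imwrite("pics/wrist3.png",c["image"])
s=r.get_state();print(s["time_s"],s["tcp_pos"],s["eef_rot"],s["contact_force"])
for n in("slot_end","knob_top"):
    for p in pinpoint(n,"wrist")[:1]: print(n,p["score"],p["location"],onz(c,p["location"],.13 if n=="knob_top" else .09))
c=viewer.capture("scene"); cv2.imwrite("pics/scene3.png",cv2.resize(c["image"][150:260,190:330],None,fx=5,fy=5))
for p in pinpoint("knob_top","scene")[:1]: print(p["score"],onz(c,p["location"],.13))
E
```

```text
7.225 [ 0.51836769 -0.0438299   0.10680692] [ 1.79949596e+02  5.86999412e-02 -1.57170175e+02] [-1.53894885  1.32989765 -1.43784032]
0.61 [ 0.55684031 -0.03007181  0.13      ]
```

View pics/wrist3.png

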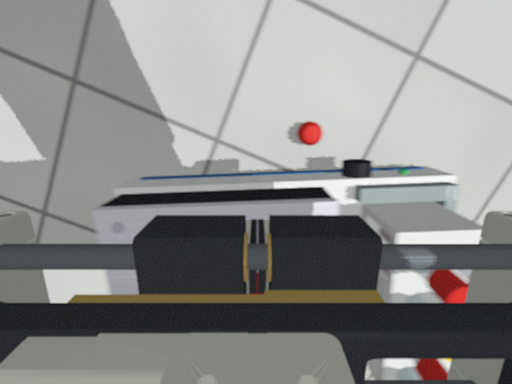

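View pics/scene3.png

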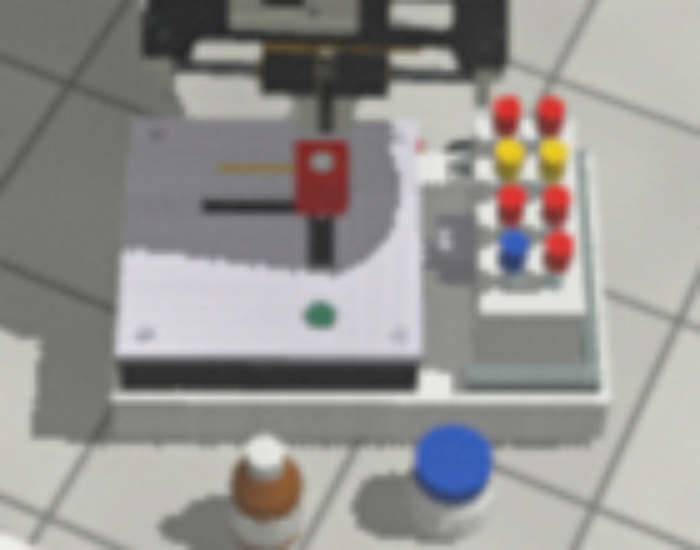

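The scene crop shows the knob at (322,175), at the corner in line with the short leg, and the fingers just behind it at (325,110). I'll push along dock +x; contact should come at about 23 mm and the end at about 58 mm.

Emit:
move_arm(targets=[[[-1.5,0,0],[0,0,0]],[[-2.2,0,0],[0,0,0]],[[-2.9,0,0],[0,0,0]],[[-3.6,0,0],[0,0,0]],[[-3.6,0,0],[0,0,0]]])

```text
time_s: 8.05
tcp_pos: [0.5527, -0.0311, 0.1063]
eef_rot: [180.0, 0.0, -157.1]
contact_force: [0.4, -0.5, 0.5]
gripper_width: 0.0004
gripper_force: 0.0
```

Emit:
move_arm(targets=[[[-0.5,0,0],[0,0,0]],[[-1.0,0,0],[0,0,0]],[[-1.5,0,0],[0,0,0]],[[-1.8,0,0],[0,0,0]],[[-1.8,0,0],[0,0,0]]])

```text
time_s: 8.68
tcp_pos: [0.5692, -0.0242, 0.1066]
eef_rot: [-180.0, 0.0, -157.1]
contact_force: [-1.5, 0.3, -0.0]
gripper_width: 0.0004
gripper_force: 0.4
```

Emit:
move_arm(targets=[[[-0.2,0,0],[0,0,0]],[[-0.4,0,0],[0,0,0]],[[-0.5,0,0],[0,0,0]],[[-0.5,0,0],[0,0,0]]])

```text
time_s: 9.18
tcp_pos: [0.5701, -0.0239, 0.1065]
eef_rot: [180.0, -0.3, -157.2]
contact_force: [-11.8, -3.8, 9.1]
gripper_width: 0.0002
gripper_force: 6.2
```

Emit:
move_arm(targets=[[[-0.1,0,0],[0,0,0]],[[-0.2,0,0],[0,0,0]],[[-0.3,0,0],[0,0,0]],[[-0.3,0,0],[0,0,0]]])

```text
time_s: 9.68
tcp_pos: [0.5706, -0.024, 0.1064]
eef_rot: [180.0, -0.6, -157.2]
contact_force: [-19.5, -6.2, 14.7]
gripper_width: 0.0006
gripper_force: 10.3
```

The knob met a hard stop with the TCP within 1 mm of the predicted end position. I'll back off and look.

Emit:
move_arm(targets=[[[0.6,0,0],[0,0,0]],[[3.5,0,0],[0,0,0]],[[4.5,0,-4],[0,0,0]],[[4.5,-4,-10],[0,0,0]],[[4.5,-9,-14],[0,0,0]]])

```text
time_s: 10.3
tcp_pos: [0.5679, -0.1145, 0.243]
eef_rot: [-179.9, 0.3, -157.0]
contact_force: [1.5, -0.2, -1.3]
gripper_width: 0.0004
gripper_force: 0.0
```

```bash
python3 - <<'E'
from h import *
c=viewer.capture("scene"); cv2.imwrite("pics/scene4.png",cv2.resize(c["image"][150:260,190:330],None,fx=5,fy=5))
for p in pinpoint("knob_top","scene")[:1]: print(p["score"],onz(c,p["location"],.13))
s=r.get_state();print(s["time_s"],s["tcp_pos"],s["contact_force"])
E
```

```text
10.4 [ 0.57075923 -0.11744394  0.24530375] [-0.4934267   0.49522021 -0.77144871]
```

View pics/scene4.png

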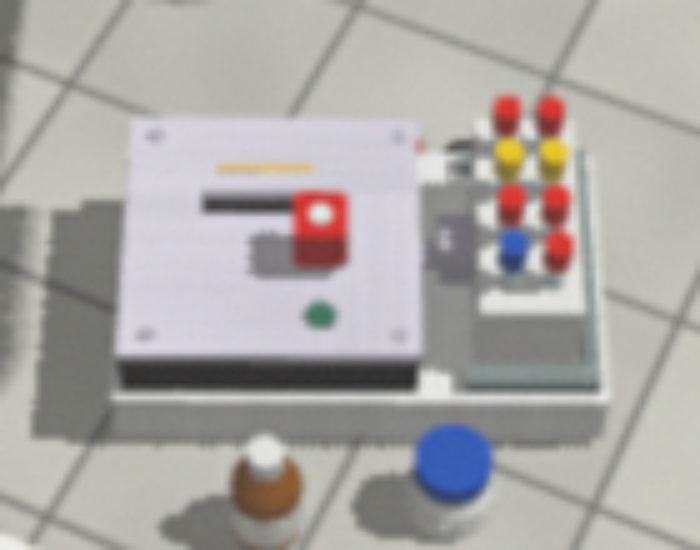

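The crop shows the knob at (320,230), moved about 53 px (35 mm) to the end of the short leg beside the green dot at (320,315). The rack, bottle and jar have not moved, and the arm is clear.

```bash
python3 -c "
from plant import r
print(r.close_job())"
```

```text
the job is handed in; nothing more can be done
None
```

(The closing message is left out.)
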